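# Stand the leaning cartons back up in the counter display

### The arm

A 6-joint arm with a two-finger parallel gripper is mounted at the origin on the work surface. World frame = base frame: x ahead of the robot, y to its left, z up, the work surface at z = 0. Lengths are in m, angles in degrees, forces in N, time in s.
With the tool pointing down it reaches from about 0.4 to 0.825 m from the base axis. Payload 7 kg.
Tool frame: the origin (TCP) lies at the very end of the fingers, on their centre line; the grasp point (between the pads) lies 19 mm behind it; x points along the fingers, y is the direction in which the jaws open and shut, and the axes are right-handed (so a half turn about x gives the same grasp; the last joint's range is limited). The gripper opens to 88 mm and grips with 3 to 60 N. Pads are 19 mm wide; open, the fingers measure 130 mm over their backs; the gripper's body (78 mm by 193 mm) begins 47 mm behind the grasp point.
Start: joints at [89.158, 20.546, 0.682, 0, -70.136, -16.507], TCP at [0.201, 0.644, 0.227] pointing down, gripper open.
Joint ranges: [-176.03, 176.03], [-82.01, 121.73], [-58.28, 71.71], [-173.87, 95.51], [-174.79, -0.11], [-173.66, 173.66]. Speed limits (degrees/s): [136.94, 136.94, 172.46, 180, 180, 180].

### API

Orientations are given as [roll, pitch, yaw] about the fixed x, y, z axes, in that order (R = Rz(yaw) Ry(pitch) Rx(roll)).
In Python, from plant import * gives the robot as it stands. The module is installed in compiled form; this text tells all that it offers.
- The arm moves only by the shell command python3 -m creep 'ROWS' [FORCE]. ROWS is a JSON object of lists of equal length, an entry for each row: "jaw": the closure, from -1 (fully open) to 1 (shut); "translation": the shift along the tool's x, y, z in m, a list of three; "roll": the turn about the tool's x in rad. A call has exactly 10 rows; each row shifts and turns the commanded pose from where the row before left it, along the tool's axes as they then stand; what a row does not reach is not made up. A row lasts 1/10 s, in which the tool goes at most 50 mm and 8.59 degrees, less where a joint would pass 70% of its speed; a pose out of reach is approached as far as the arm can. A call with a gripper value outside its range is refused whole. The fingers move at their own pace and stop on an object; FORCE is the grip in N (left out, the last holds). Time passes only in rows, so rows that do not move let the fingers close, or fill a call up. It gives the time, the measured TCP pose, the force and the opening at its end, in the units of the state.
- get_state(): the state, without advancing time (a new reading comes with each control period).
- capture(name): name is "scene" or "top" or "wrist"; returns a dict with "image" (480x640x3 uint8, red, green, blue), "fovy" (degrees; the focal length in pixels is half the picture's height over the tangent of half this angle, whatever the lens; pixels are square), "cx", "cy" (the principal point, pixels), "pose" (4x4, takes a point from camera to world coordinates); the wrist camera has in their place "tool_from_camera" (4x4, takes a point from camera to tool coordinates, whose origin is the TCP and whose axes are the tool frame's). Camera axes: x right, y up, looking along -z (the intrinsics and any distortion apply to the point x, -y, -z); pixel columns grow to the right and rows downward; lengths in m; the calibration is good to about 2 mm. A picture is of the moment at which its call begins: read the wrist's pose just before it. There is no depth.
- close_job(): hands the job in, once; it reports no verdict.
The state is a dict: "time_s": time; "joints": joint angles; "qd": joint speeds; "joint_torque": joint torques, N m; "tcp_pos": TCP position; "eef_rot": TCP orientation; "contact_force": force on the tool from outside, world axes, zero at the start; "moment": the same for the moment, N m; "gripper_width": finger opening in m.
Only numpy, scipy, OpenCV 4.12 (cv2) and the standard library are available. Lean on these libraries where they do the work, as an engineer would, in place of code of your own. Each camera call takes 0.05 s, during which the arm holds its last target.

### The job

Two of the three bakery cartons in the counter display tray have slumped back against the rail: push each one gently from behind until it stands upright in its place in the tray again, facing forward like the third. Only push with the fingers, do not pinch, lift or knock over any carton, and leave the carton that already stands, the jar, the tin and the mug alone.

Things in the scene. Friction and masses are not known exactly. Their poses are not given: they have to be found in the camera images.
- tray: Grey metal display tray fixed on the counter. Origin: on the counter, below the middle of the carton row; +x to the customer side, away from the robot; y along the row. Floor plate x -110 to +45, y -175 to +175 mm, top 12 mm above the counter. Front lip at x 40 to 45 mm, 30 mm high. Carton places at x 0, y about -110, 0, +110 mm (which carton is where varies), some 20 mm between cartons.
- rail (a point): Middle of the tray's back rail, on its axis: a steel bar of 8 mm diameter along the tray's y, at tray x = -67 mm, 90 mm above the counter, carried by 8 mm posts at y = -170 and +170 mm.
- carton_a: One of three alike rigid white bakery cartons with a round brown window on the front: 48 mm thick (its x), 90 mm wide (its y), 180 mm tall (its z), 0.2 to 0.4 kg. Origin: centre of its underside; +x is the window side, z its upright axis. It stands, or leans 28 degrees back (towards the tray's -x) on its back bottom edge, back against the rail, its top overhanging the rail.
- carton_b: Alike carton, same size and axes as carton_a; its tilt tells whether it stands or leans. A leaning carton needs only about 0.5 N forward on its top; it pivots on its back bottom edge (24 mm behind the origin), which friction holds. Raised to about 15 degrees from upright it settles upright by itself; pushed 15 degrees past upright it falls forwards.
- carton_c: Alike carton, same size, axes and behaviour as carton_a and carton_b; its tilt tells whether it stands or leans. While a leaning one is raised its top front edge swings up to 198 mm above the counter, and its top back edge rises from 171 to 192 mm.
- jar: Bystander: amber glass jar with a steel lid, 64 mm diameter, 100 mm tall, loose on the counter beside the tray. Origin: centre of its underside.
- tin: Bystander: metal tin with a paper label, 66 mm diameter, 110 mm tall, loose on the counter beside the tray. Origin: centre of its underside.
- mug: Bystander: white mug, 80 mm diameter, 90 mm tall, loose on the counter beside the tray. Origin: centre of its underside; handle at its +y.
Mind the look-alikes: they are no part of the job. What is shaped like the carton_a but red is not meant.

How it is judged:
By the outcome, as a careful person would: the job done as asked, in the order asked, and still so for the second after the job is handed in, with the robot touching nothing.
It also fails if it takes over 45 s, if anything falls off the work surface, if the arm or the gripper's body presses on something with over 40 N, if the wrist force passes 120 N, or if a joint passes its speed limit or range.

## Working session

There is one attempt and no reset: what is moved stays moved. The work goes in short steps, Python scripts to look and compute and a shell command to move; the robot and the scene stay as the last step left them, time stands still between calls to the robot, and variables do not carry over. Pictures are saved under pics/ and viewed, and the job is handed in when it is done.

```bash
mkdir -p pics
python3 - <<'E'
from plant import *
import cv2,numpy as np
s=get_state()
for k in s: print(k,np.round(s[k],3).tolist())
for n in ("scene","top","wrist"):
    c=capture(n)
    cv2.imwrite(f"pics/{n}0.png",c["image"][:,:,::-1])
    print(n,{k:(np.round(v,4).tolist()) for k,v in c.items() if k!="image"})
E
```

```text
time_s 0.0
joints [89.158, 20.591, 0.632, -0.019, -70.136, -16.507]
qd [0.034, 0.048, -0.086, -0.157, 0.032, 0.006]
joint_torque [0.001, -58.272, 29.305, 6.997, 0.007, -0.0]
tcp_pos [0.201, 0.644, 0.226]
eef_rot [95.848, 89.903, -101.508]
contact_force [0.375, -0.278, 0.163]
moment [-0.013, 0.033, 0.024]
gripper_width 0.088
scene {'fovy': 57.7239, 'cx': 321.4186, 'cy': 239.4176, 'pose': [[-0.8876, -0.3861, 0.2514, 0.8602], [0.4607, -0.7473, 0.4788, 0.5331], [0.003, 0.5408, 0.8411, 1.0157], [0.0, 0.0, 0.0, 1.0]]}
top {'fovy': 52.7981, 'cx': 311.1968, 'cy': 244.6632, 'pose': [[-0.0011, 0.9949, -0.101, 0.4644], [-0.9999, -0.0028, -0.0165, 0.0144], [-0.0167, 0.1009, 0.9948, 1.2474], [0.0, 0.0, 0.0, 1.0]]}
wrist {'fovy': 70.9431, 'cx': 317.5885, 'cy': 243.4144, 'tool_from_camera': [[0.0005, 0.2606, -0.9654, -0.1571], [1.0, -0.0003, 0.0004, -0.0001], [-0.0001, -0.9654, -0.2606, -0.0701], [0.0, 0.0, 0.0, 1.0]]}
```

View pics/scene0.png

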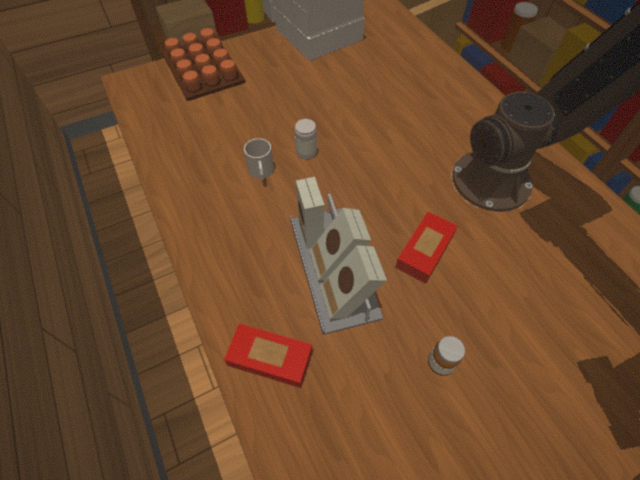

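View pics/top0.png

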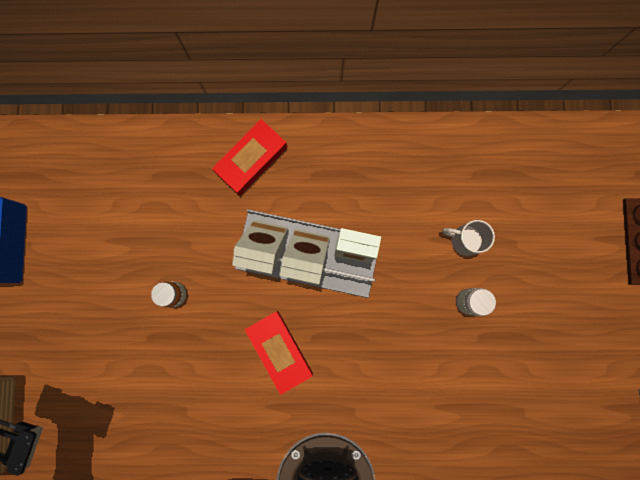

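View pics/wrist0.png

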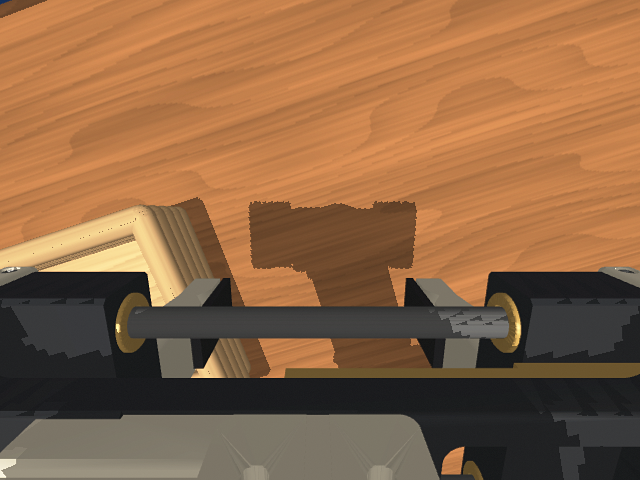

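Run:
```python
import cv2
a=cv2.imread("pics/top0.png")[190:320,210:410]
cv2.imwrite("pics/topz.png",cv2.resize(a,None,fx=4,fy=4,interpolation=cv2.INTER_CUBIC))
a=cv2.imread("pics/scene0.png")[165:340,280:400]
cv2.imwrite("pics/scenez.png",cv2.resize(a,None,fx=3.4,fy=3.4,interpolation=cv2.INTER_CUBIC))
```

```text
(no output)
```

View pics/topz.png

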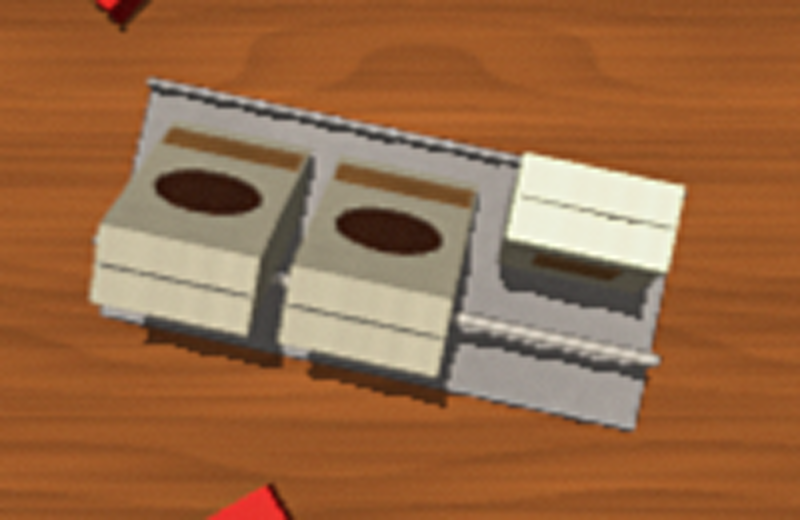

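View pics/scenez.png

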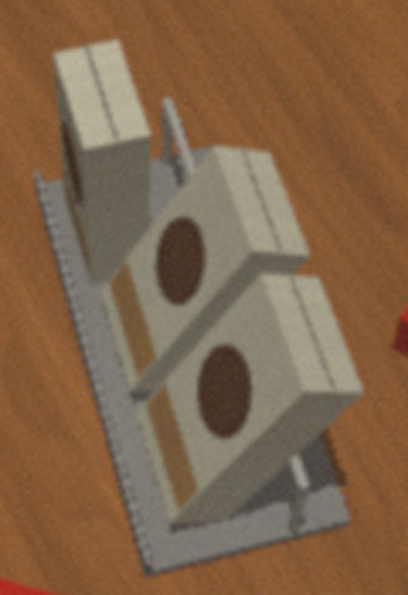

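```bash
cat > h.py <<'E'
import numpy as np
def ray(c,uv,z):
    f=240/np.tan(np.radians(c['fovy']/2)); P=np.array(c['pose'])
    d=P[:3,:3]@np.array([(uv[0]-c['cx'])/f,-(uv[1]-c['cy'])/f,-1]); o=P[:3,3]
    return o+d*(z-o[2])/d[2]
E
python3 - <<'E'
from plant import *
from h import *
t=capture("top");s=capture("scene")
z=lambda u,v:(210+u/4,190+v/4)
q=lambda u,v:(280+u/3.4,165+v/3.4)
pts={'lipL':(z(150,80),.03),'backR':(z(634,430),.012),'railR':(z(658,360),.09),'Ltbl':(z(90,303),.171),'Ltbr':(z(250,335),.171),'Mtbl':(z(282,345),.171),'Mtbr':(z(440,377),.171),'Ltfl':(z(102,222),.1935),'Ltfr':(z(262,252),.1935),'Mtfl':(z(298,268),.1935),'Mtfr':(z(456,300),.1935),'Stfl':(z(524,153),.192),'Stfr':(z(685,186),.192),'Stbr':(z(668,272),.192),'Stbl':(z(510,240),.192)}
W={k:ray(t,*v) for k,v in pts.items()}
for k,v in W.items(): print(k,v.round(4))
sp={'lipL':(q(150,573),.03),'backL':(q(350,520),.012),'Ltbl':(q(362,392),.171),'Ltbr':(q(322,277),.171),'Mtbl':(q(308,257),.171),'Mtbr':(q(270,153),.171),'Stfl':(q(82,150),.192),'Stbl':(q(150,135),.192)}
for k,v in sp.items(): print('S',k,ray(s,*v).round(4))
# fit tray pose from known tray points
T={'lipL':(.045,.175),'backR':(-.11,-.175),'railR':(-.067,-.17),'Stfl':(.024,-.065),'Stfr':(.024,-.155),'Stbl':(-.024,-.065),'Stbr':(-.024,-.155)}
A=np.array([T[k] for k in T]);B=np.array([W[k][:2] for k in T])
H=(A-A.mean(0)).T@(B-B.mean(0));U,_,V=np.linalg.svd(H);R=(V.T@np.diag([1,np.linalg.det(V.T@U.T)])@U.T)
o=B.mean(0)-R@A.mean(0);print(o,np.degrees(np.arctan2(R[1,0],R[0,0])));print((A@R.T+o-B).round(4))
for k in W: print(k,((W[k][:2]-o)@R).round(4))
E
```

```text
lipL [0.6774 0.1973 0.03  ]
backR [ 0.4547 -0.1103  0.012 ]
railR [ 0.4967 -0.1173  0.09  ]
Ltbl [0.5267 0.2081 0.171 ]
Ltbr [0.5087 0.1185 0.171 ]
Mtbl [0.5031 0.1006 0.171 ]
Mtbr [0.4853 0.0128 0.171 ]
Ltfl [0.5699 0.1982 0.1935]
Ltfr [0.5532 0.1101 0.1935]
Mtfl [0.5444 0.0903 0.1935]
Mtfr [0.5267 0.004  0.1935]
Stfl [ 0.6076 -0.0337  0.192 ]
Stfr [ 0.589  -0.1218  0.192 ]
Stbr [ 0.5418 -0.1118  0.192 ]
Stbl [ 0.5596 -0.0257  0.192 ]
S lipL [0.6818 0.2095 0.03  ]
S backL [0.5316 0.2346 0.012 ]
S Ltbl [0.5307 0.211  0.171 ]
S Ltbr [0.5085 0.125  0.171 ]
S Mtbl [0.5086 0.107  0.171 ]
S Mtbr [0.4875 0.0194 0.171 ]
S Stfl [ 0.6112 -0.0298  0.192 ]
S Stbl [ 0.5633 -0.0197  0.192 ]
[0.59756053 0.03511105] -12.019239972909519
[[ 0.0006 -0.0004]
 [-0.0011 -0.0028]
 [-0.0001  0.    ]
 [-0.0001  0.0003]
 [-0.0003  0.0003]
 [ 0.001   0.0023]
 [ 0.      0.0003]]
lipL [0.0443 0.1752]
backR [-0.1095 -0.172 ]
railR [-0.0669 -0.17  ]
Ltbl [-0.1053  0.1545]
Ltbr [-0.1043  0.0631]
Mtbl [-0.106   0.0444]
Mtbr [-0.1052 -0.0452]
Ltfl [-0.061   0.1537]
Ltfr [-0.059   0.0641]
Mtfl [-0.0635  0.0429]
Mtfr [-0.0629 -0.0452]
Stfl [ 0.0241 -0.0653]
Stfr [ 0.0243 -0.1552]
Stbr [-0.0239 -0.1553]
Stbl [-0.0245 -0.0674]
```

```bash
cat >> h.py <<'E'
from scipy.spatial.transform import Rotation as Ro
O=np.array([.5975,.035]);a=np.radians(-12.0);RT=np.array([[np.cos(a),-np.sin(a)],[np.sin(a),np.cos(a)]])
def rel(s,tx,ty,z):
    R=Ro.from_euler('xyz',s['eef_rot'],degrees=True).as_matrix();p=np.array(s['tcp_pos'])
    g=np.r_[O+RT@[tx,ty],z]
    yt=np.r_[RT@[0,1],0]; l=R.T@yt
    print('axes',R.round(3).tolist(),'target',g.round(4),'tool delta',(R.T@(g-p)).round(4),'roll to align jaw',np.arctan2(l[2],l[1]).round(4),'or -/+pi; tray pos',(RT.T@(p[:2]-O)).round(4),'z',p[2].round(4))
E
python3 - <<'E'
from plant import *
from h import *
rel(get_state(),-.145,.109,.226)
E
```

```text
axes [[-0.0, -0.298, -0.954], [-0.001, -0.954, 0.298], [-1.0, 0.001, -0.0]] target [0.4783 0.1718 0.226 ] tool delta [ 4.000e-04  3.682e-01 -4.054e-01] roll to align jaw 3.0482 or -/+pi; tray pos [-0.5142  0.5134] z 0.2261
```

```bash
python3 -m creep '{"jaw":[0.3,0.3,0.3,0.3,0.3,0.3,0.3,0.3,0.3,0.3],"translation":[[0,0.01,-0.011],[0,0.023,-0.0253],[0,0.023,-0.0253],[0,0.023,-0.0253],[0,0.023,-0.0253],[0,0.023,-0.0253],[0,0.023,-0.0253],[0,0.023,-0.0253],[0,0.023,-0.0253],[0,0.023,-0.0253]],"roll":[0,0,0,0,0,0,0,0,0,0]}' 20
python3 - <<'E'
from plant import *
from h import *
rel(get_state(),-.145,.109,.226)
print(get_state()['joints'])
E
```

```text
time_s: 1.25
tcp_pos: [0.3649, 0.3639, 0.2268]
eef_rot: [-95.3, 90.0, 67.3]
contact_force: [-0.4, 0.2, -0.4]
gripper_width: 0.0307
axes [[0.0, -0.298, -0.955], [0.0, -0.955, 0.298], [-1.0, -0.0, -0.0]] target [0.4783 0.1718 0.226 ] tool delta [ 0.0007  0.1496 -0.1656] roll to align jaw 3.0482 or -/+pi; tray pos [-0.2959  0.2734] z 0.2268
[ 6.67727661e+01  5.40407166e+00 -1.91884659e+01 -2.34339361e-04
 -6.53847011e+01  5.87806581e+00]
```

```bash
python3 -m creep '{"jaw":[0.3,0.3,0.3,0.3,0.3,0.3,0.3,0.3,0.3,0.3],"translation":[[0,0.0185,-0.0206],[0,0.0185,-0.0206],[0,0.0185,-0.0206],[0,0.0185,-0.0206],[0,0.0185,-0.0206],[0,0.0185,-0.0206],[0,0.0185,-0.0206],[0,0.0185,-0.0206],[0,0,0],[0,0,0]],"roll":[0,0,0,0,0,0,0,0,-0.047,-0.047]}' 20
python3 - <<'E'
from plant import *
from h import *
import cv2
rel(get_state(),-.145,.109,.157)
for n in("scene","top"):
    i=capture(n)["image"][:,:,::-1]; cv2.imwrite(f"pics/{n}1.png",i)
E
```

```text
time_s: 2.25
tcp_pos: [0.4776, 0.1739, 0.2265]
eef_rot: [17.5, 90.0, -174.5]
contact_force: [-0.2, 0.6, -0.4]
gripper_width: 0.0302
axes [[-0.0, -0.208, -0.978], [-0.0, -0.978, 0.208], [-1.0, 0.0, 0.0]] target [0.4783 0.1718 0.157 ] tool delta [ 0.0695  0.002  -0.0012] roll to align jaw -3.1412 or -/+pi; tray pos [-0.1462  0.111 ] z 0.2265
```

View pics/scene1.png

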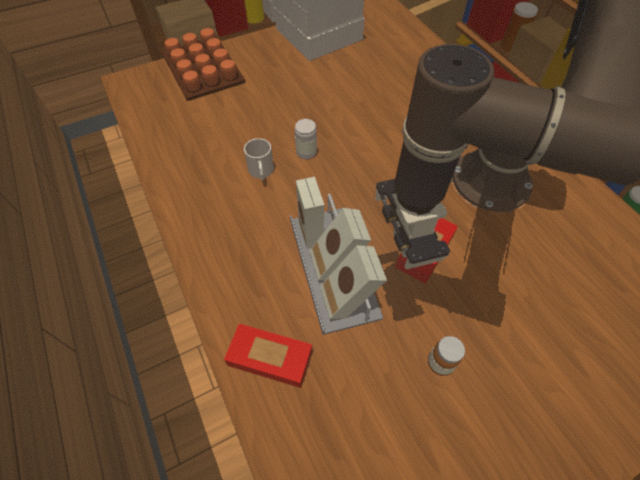

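View pics/top1.png

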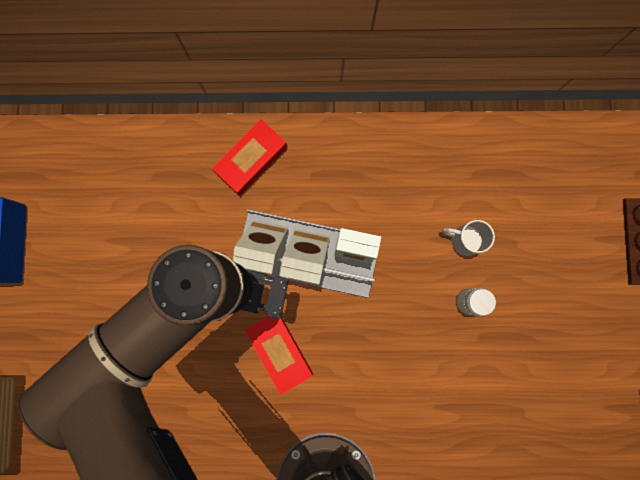

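The views show the gripper behind the leaning pair (scene about (415,240), top about (265,290)), clear of the cartons. I'll go down now.

```bash
python3 -m creep '{"jaw":[0.3,0.3,0.3,0.3,0.3,0.3,0.3,0.3,0.3,0.3],"translation":[[0.01,0.002,0],[0.01,0,0],[0.01,0,0],[0.01,0,0],[0.01,0,0],[0.01,0,0],[0.0095,0,0],[0,0,0],[0,0,0],[0,0,0]],"roll":[0,0,0,0,0,0,0,0,0,0]}' 20
python3 - <<'E'
from plant import *
from h import *
import cv2
rel(get_state(),-.145,.109,.157)
i=capture("scene")["image"][:,:,::-1]; cv2.imwrite("pics/scene2.png",cv2.resize(i[160:360,280:480],None,fx=3,fy=3))
i=capture("wrist")["image"][:,:,::-1]; cv2.imwrite("pics/wrist2.png",i)
E
```

```text
time_s: 3.35
tcp_pos: [0.4775, 0.1738, 0.1575]
eef_rot: [-139.8, 90.0, 28.2]
contact_force: [0.3, -0.5, -0.1]
gripper_width: 0.0309
axes [[0.001, -0.207, -0.978], [0.0, -0.978, 0.207], [-1.0, -0.001, -0.001]] target [0.4783 0.1718 0.157 ] tool delta [ 0.0005  0.0018 -0.0012] roll to align jaw -3.1408 or -/+pi; tray pos [-0.1462  0.1108] z 0.1575
```

View pics/scene2.png

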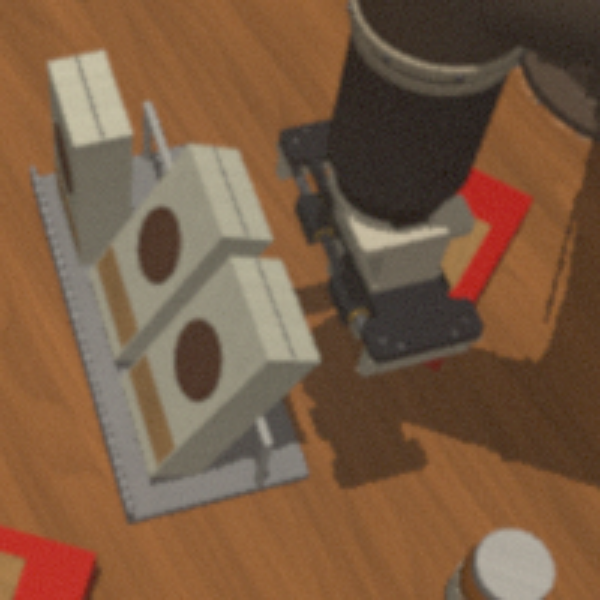

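View pics/wrist2.png

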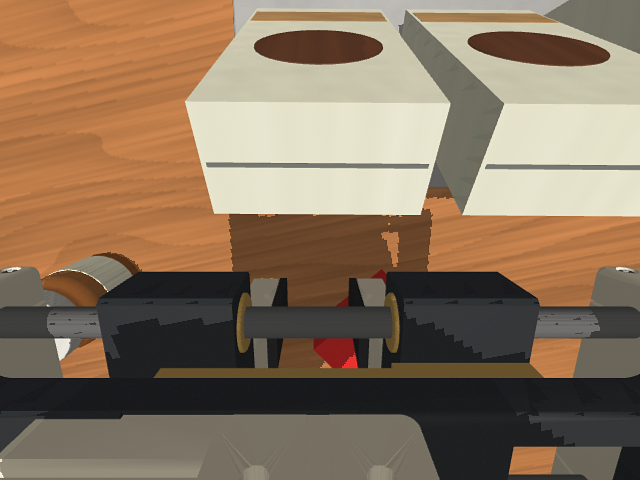

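The wrist view shows the left carton's back top edge at columns 213–420, centred on the fingers at 318. I'll approach slowly.

```bash
python3 -m creep '{"jaw":[0.3,0.3,0.3,0.3,0.3,0.3,0.3,0.3,0.3,0.3],"translation":[[0,0,-0.003],[0,0,-0.003],[0,0,-0.003],[0,0,-0.003],[0,0,-0.003],[0,0,-0.003],[0,0,-0.003],[0,0,-0.003],[0,0,-0.003],[0,0,-0.003]],"roll":[0,0,0,0,0,0,0,0,0,0]}' 20
python3 -m creep '{"jaw":[0.3,0.3,0.3,0.3,0.3,0.3,0.3,0.3,0.3,0.3],"translation":[[0,0,-0.003],[0,0,-0.003],[0,0,-0.003],[0,0,-0.003],[0,0,-0.003],[0,0,-0.003],[0,0,-0.003],[0,0,-0.002],[0,0,0],[0,0,0]],"roll":[0,0,0,0,0,0,0,0,0,0]}' 20
python3 - <<'E'
from plant import *
from h import *
import cv2
rel(get_state(),-.145,.109,.157)
i=capture("scene")["image"][:,:,::-1]; cv2.imwrite("pics/scene3.png",cv2.resize(i[160:360,280:480],None,fx=3,fy=3))
i=capture("wrist")["image"][:,:,::-1]; cv2.imwrite("pics/wrist3.png",i)
E
```

```text
time_s: 4.45
tcp_pos: [0.5068, 0.1673, 0.157]
eef_rot: [4.9, 90.0, 172.9]
contact_force: [-0.8, -0.9, -0.4]
gripper_width: 0.0311
time_s: 5.45
tcp_pos: [0.529, 0.1626, 0.157]
eef_rot: [23.1, 90.0, -168.9]
contact_force: [0.2, -0.2, -0.7]
gripper_width: 0.0306
axes [[-0.0, -0.207, -0.978], [-0.0, -0.978, 0.207], [-1.0, 0.0, 0.0]] target [0.4783 0.1718 0.157 ] tool delta [-0.      0.0015  0.0515] roll to align jaw -3.141 or -/+pi; tray pos [-0.0935  0.1105] z 0.157
```

View pics/scene3.png

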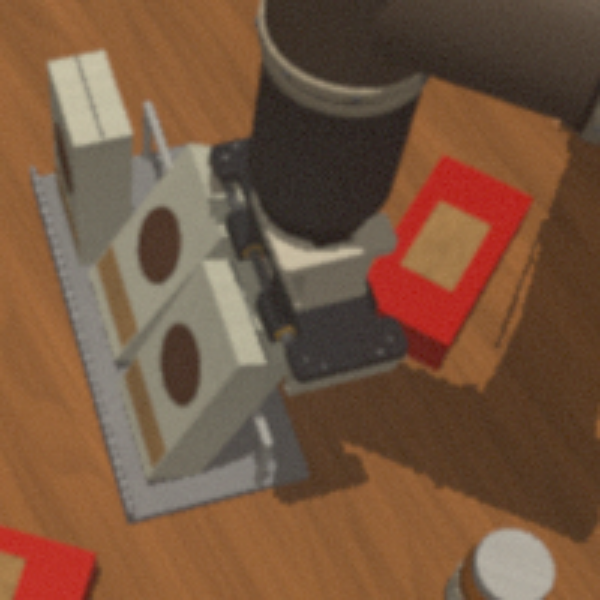

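View pics/wrist3.png

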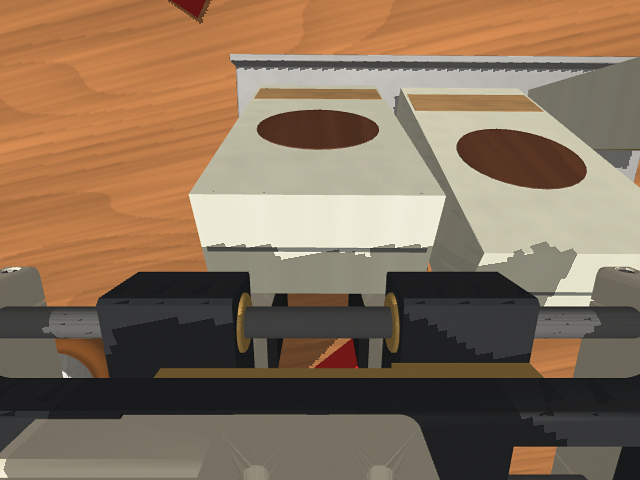

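The left carton is rising evenly on both fingers, to about 19° from upright. I'll keep going gently.

```bash
python3 -m creep '{"jaw":[0.3,0.3,0.3,0.3,0.3,0.3,0.3,0.3,0.3,0.3],"translation":[[0,0,-0.002],[0,0,-0.002],[0,0,-0.002],[0,0,-0.002],[0,0,-0.002],[0,0,-0.002],[0,0,-0.002],[0,0,-0.002],[0,0,-0.002],[0,0,-0.002]],"roll":[0,0,0,0,0,0,0,0,0,0]}' 20
python3 - <<'E'
from plant import *
from h import *
import cv2
rel(get_state(),-.145,.109,.157)
i=capture("scene")["image"][:,:,::-1]; cv2.imwrite("pics/scene4.png",cv2.resize(i[160:360,280:480],None,fx=3,fy=3))
i=capture("wrist")["image"][:,:,::-1]; cv2.imwrite("pics/wrist4.png",i)
E
```

```text
time_s: 6.55
tcp_pos: [0.5488, 0.1584, 0.1571]
eef_rot: [-86.9, 90.0, 81.2]
contact_force: [0.1, -0.5, 0.2]
gripper_width: 0.0308
axes [[0.0, -0.207, -0.978], [0.0, -0.978, 0.207], [-1.0, -0.0, 0.0]] target [0.4783 0.1718 0.157 ] tool delta [0.0001 0.0016 0.0717] roll to align jaw -3.141 or -/+pi; tray pos [-0.0733  0.1106] z 0.1571
```

View pics/scene4.png

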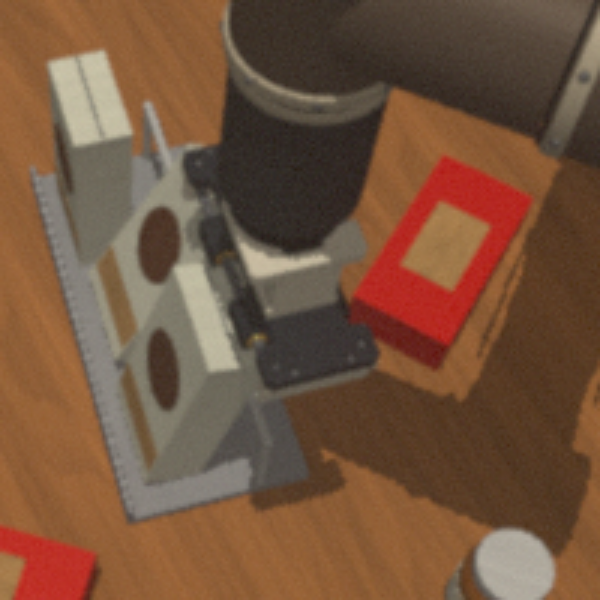

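View pics/wrist4.png

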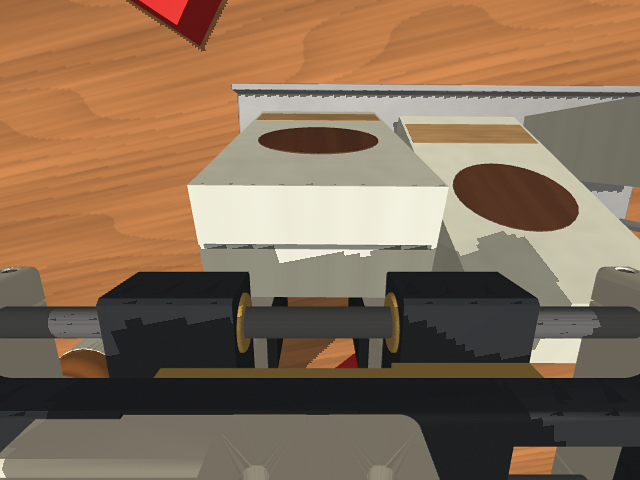

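```bash
python3 -m creep '{"jaw":[0.3,0.3,0.3,0.3,0.3,0.3,0.3,0.3,0.3,0.3],"translation":[[0,0,-0.002],[0,0,-0.002],[0,0,-0.002],[0,0,-0.002],[0,0,-0.001],[0,0,0],[0,0,0],[0,0,0],[0,0,0],[0,0,0]],"roll":[0,0,0,0,0,0,0,0,0,0]}' 20
python3 - <<'E'
from plant import *
from h import *
import cv2
rel(get_state(),-.145,.109,.157)
i=capture("scene")["image"][:,:,::-1]; cv2.imwrite("pics/scene5.png",cv2.resize(i[160:360,280:480],None,fx=3,fy=3))
i=capture("wrist")["image"][:,:,::-1]; cv2.imwrite("pics/wrist5.png",i)
E
```

```text
time_s: 7.65
tcp_pos: [0.5574, 0.1566, 0.1571]
eef_rot: [-116.1, 90.0, 51.9]
contact_force: [0.2, 0.3, -0.2]
gripper_width: 0.0305
axes [[0.0, -0.207, -0.978], [0.0, -0.978, 0.207], [-1.0, -0.0, -0.0]] target [0.4783 0.1718 0.157 ] tool delta [0.0001 0.0016 0.0805] roll to align jaw -3.1409 or -/+pi; tray pos [-0.0645  0.1106] z 0.1571
```

View pics/scene5.png

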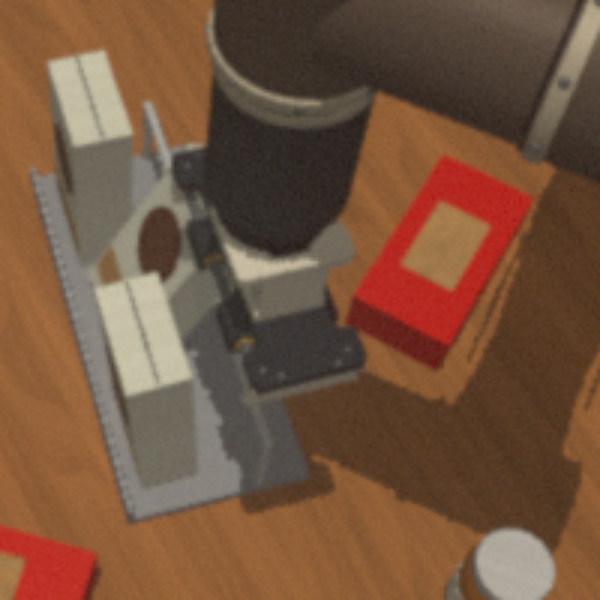

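View pics/wrist5.png

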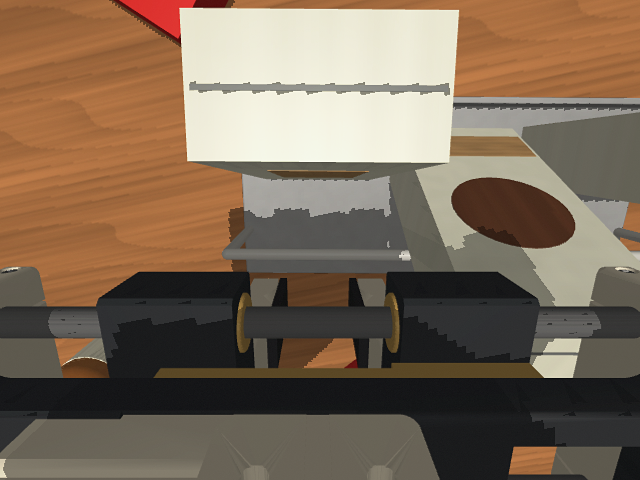

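The left carton stands upright: in the wrist view its top face is square to the tool at columns 180–459. I'll back off and shift to behind the middle carton.

```bash
python3 -m creep '{"jaw":[0.3,0.3,0.3,0.3,0.3,0.3,0.3,0.3,0.3,0.3],"translation":[[0,0,0.008],[0,0,0.016],[0,0,0.016],[0,0,0.016],[0,0,0.016],[0,0,0.0085],[0,0,0],[0,0,0],[0,0,0],[0,0.01,0]],"roll":[0,0,0,0,0,0,0,0,0,0]}' 20
python3 -m creep '{"jaw":[0.3,0.3,0.3,0.3,0.3,0.3,0.3,0.3,0.3,0.3],"translation":[[0,0.02,0],[0,0.02,0],[0,0.02,0],[0,0.02,0],[0,0.0206,0],[0,0,0],[0,0,0],[0,0,0],[0,0,0],[0,0,0]],"roll":[0,0,0,0,0,0,0,0,0,0]}' 20
python3 - <<'E'
from plant import *
from h import *
import cv2
rel(get_state(),-.145,0,.157)
i=capture("scene")["image"][:,:,::-1]; cv2.imwrite("pics/scene6.png",cv2.resize(i[160:360,280:480],None,fx=3,fy=3))
i=capture("wrist")["image"][:,:,::-1]; cv2.imwrite("pics/wrist6.png",i)
E
```

```text
time_s: 8.75
tcp_pos: [0.4772, 0.1638, 0.1569]
eef_rot: [124.0, 90.0, -67.9]
contact_force: [-0.3, -0.6, -0.4]
gripper_width: 0.0308
time_s: 9.75
tcp_pos: [0.4558, 0.0654, 0.157]
eef_rot: [36.9, 90.0, -155.0]
contact_force: [-0.6, 0.6, -0.4]
gripper_width: 0.0305
axes [[-0.0, -0.207, -0.978], [-0.0, -0.978, 0.207], [-1.0, 0.0, 0.0]] target [0.4557 0.0651 0.157 ] tool delta [0.     0.0003 0.0001] roll to align jaw -3.1404 or -/+pi; tray pos [-0.1449  0.0003] z 0.157
```

View pics/scene6.png

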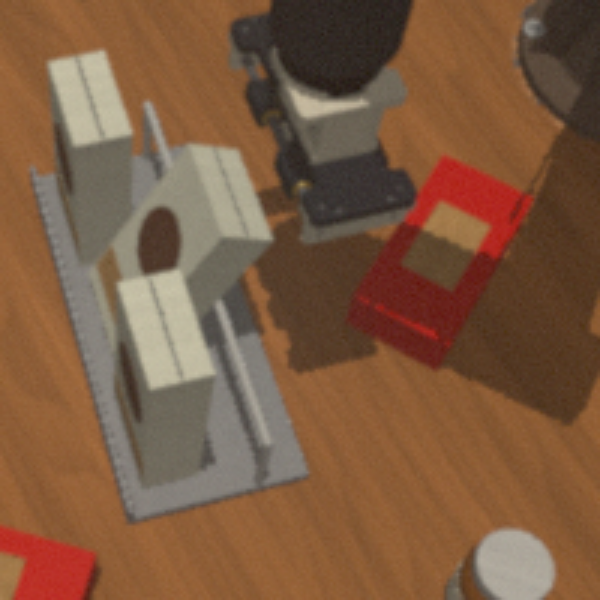

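View pics/wrist6.png

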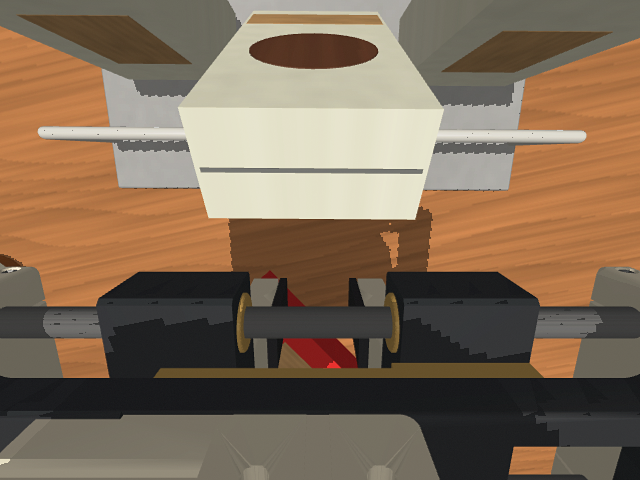

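The left carton, slightly rocked in the last shot, has settled. The middle carton's edge is at columns 209–416, about 2 mm left of the fingers. I'll correct that and push it more slowly near balance.

```bash
python3 -m creep '{"jaw":[0.3,0.3,0.3,0.3,0.3,0.3,0.3,0.3,0.3,0.3],"translation":[[0,-0.002,-0.003],[0,0,-0.003],[0,0,-0.003],[0,0,-0.003],[0,0,-0.003],[0,0,-0.003],[0,0,-0.003],[0,0,-0.003],[0,0,-0.003],[0,0,-0.003]],"roll":[0,0,0,0,0,0,0,0,0,0]}' 20
python3 -m creep '{"jaw":[0.3,0.3,0.3,0.3,0.3,0.3,0.3,0.3,0.3,0.3],"translation":[[0,0,-0.003],[0,0,-0.003],[0,0,-0.003],[0,0,-0.003],[0,0,-0.003],[0,0,-0.003],[0,0,-0.003],[0,0,-0.003],[0,0,-0.002],[0,0,-0.002]],"roll":[0,0,0,0,0,0,0,0,0,0]}' 20
python3 - <<'E'
from plant import *
from h import *
import cv2
rel(get_state(),-.145,0,.157)
i=capture("scene")["image"][:,:,::-1]; cv2.imwrite("pics/scene7.png",cv2.resize(i[160:360,280:480],None,fx=3,fy=3))
i=capture("wrist")["image"][:,:,::-1]; cv2.imwrite("pics/wrist7.png",i)
E
```

```text
time_s: 10.85
tcp_pos: [0.4857, 0.0608, 0.1571]
eef_rot: [-136.9, 90.0, 31.1]
contact_force: [-0.1, 0.5, -1.3]
gripper_width: 0.0309
time_s: 11.85
tcp_pos: [0.513, 0.055, 0.1571]
eef_rot: [44.3, 90.0, -147.7]
contact_force: [0.6, -0.8, 0.6]
gripper_width: 0.0307
axes [[-0.0, -0.207, -0.978], [-0.0, -0.978, 0.207], [-1.0, 0.0, 0.0]] target [0.4557 0.0651 0.157 ] tool delta [0.0001 0.0019 0.0582] roll to align jaw -3.1411 or -/+pi; tray pos [-0.0868  0.002 ] z 0.1571
```

View pics/scene7.png

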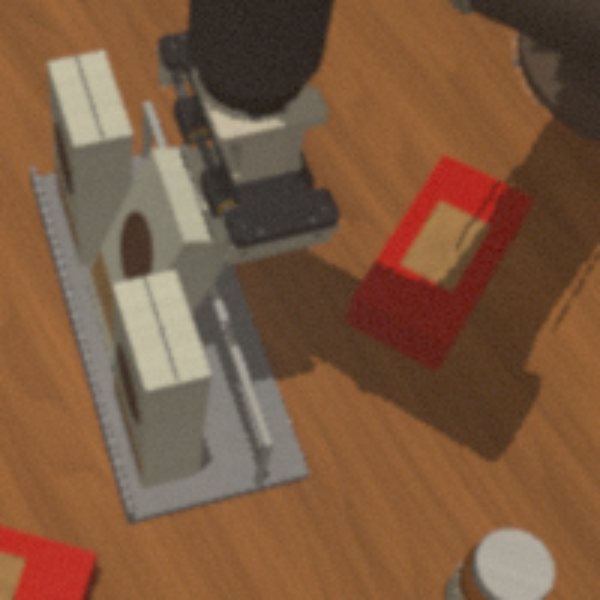

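View pics/wrist7.png

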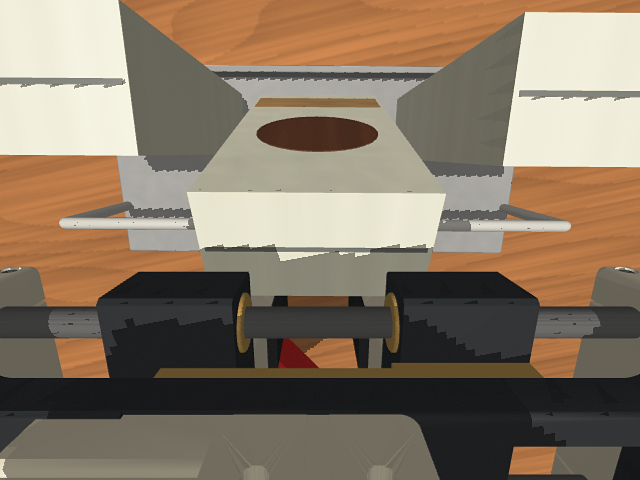

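```bash
python3 -m creep '{"jaw":[0.3,0.3,0.3,0.3,0.3,0.3,0.3,0.3,0.3,0.3],"translation":[[0,0,-0.0015],[0,0,-0.0015],[0,0,-0.0015],[0,0,-0.0015],[0,0,-0.0015],[0,0,-0.0015],[0,0,-0.001],[0,0,-0.001],[0,0,-0.001],[0,0,-0.001]],"roll":[0,0,0,0,0,0,0,0,0,0]}' 20
python3 -m creep '{"jaw":[0.3,0.3,0.3,0.3,0.3,0.3,0.3,0.3,0.3,0.3],"translation":[[0,0,-0.001],[0,0,-0.001],[0,0,-0.001],[0,0,-0.001],[0,0,-0.001],[0,0,-0.001],[0,0,-0.001],[0,0,-0.001],[0,0,0],[0,0,0]],"roll":[0,0,0,0,0,0,0,0,0,0]}' 20
python3 - <<'E'
from plant import *
from h import *
import cv2
rel(get_state(),-.145,0,.157)
i=capture("scene")["image"][:,:,::-1]; cv2.imwrite("pics/scene8.png",cv2.resize(i[160:360,280:480],None,fx=3,fy=3))
i=capture("wrist")["image"][:,:,::-1]; cv2.imwrite("pics/wrist8.png",i)
E
```

```text
time_s: 12.95
tcp_pos: [0.5257, 0.0523, 0.1571]
eef_rot: [87.4, 90.0, -104.6]
contact_force: [-0.5, 0.2, -0.1]
gripper_width: 0.0307
time_s: 13.95
tcp_pos: [0.5334, 0.0507, 0.157]
eef_rot: [32.3, 90.0, -159.7]
contact_force: [-0.4, -0.2, -0.5]
gripper_width: 0.0305
axes [[-0.0, -0.207, -0.978], [-0.0, -0.978, 0.207], [-1.0, 0.0, 0.0]] target [0.4557 0.0651 0.157 ] tool delta [0.     0.0019 0.0791] roll to align jaw -3.141 or -/+pi; tray pos [-0.0659  0.002 ] z 0.157
```

View pics/scene8.png

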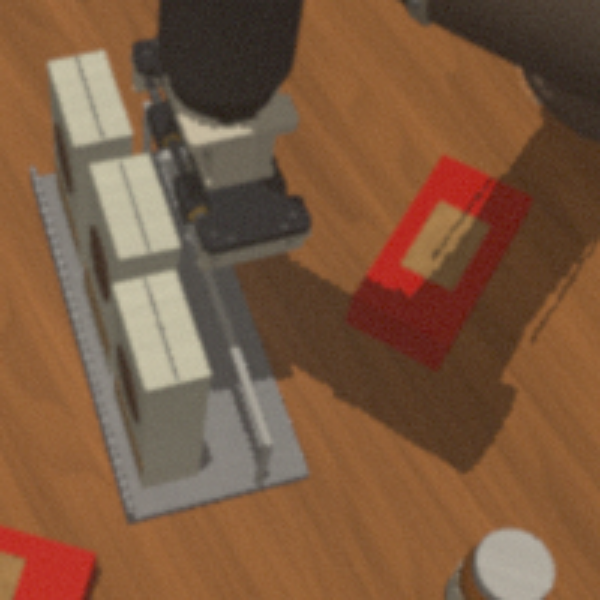

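View pics/wrist8.png

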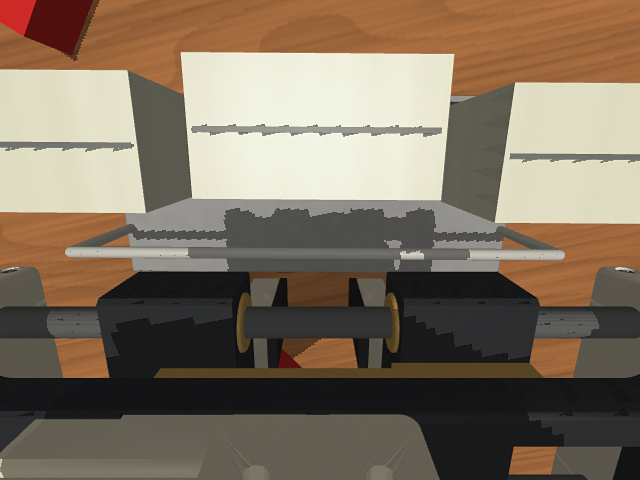

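All three now stand. I'll back off, rise well clear and check the final poses.

```bash
python3 -m creep '{"jaw":[0.3,0.3,0.3,0.3,0.3,0.3,0.3,0.3,0.3,0.3],"translation":[[0,0,0.008],[0,0,0.016],[0,0,0.016],[0,0,0.016],[0,0,0.016],[0,0,0.008],[-0.02,0,0],[-0.025,0,0],[-0.025,0,0],[0,0,0]],"roll":[0,0,0,0,0,0,0,0,0,0]}' 20
python3 -m creep '{"jaw":[0.3,0.3,0.3,0.3,0.3,0.3,0.3,0.3,0.3,0.3],"translation":[[0,-0.02,0.01],[0,-0.03,0.01],[0,-0.03,0.01],[0,-0.03,0],[0,-0.03,0],[0,-0.03,0],[0,-0.03,0],[0,-0.03,0],[0,0,0],[0,0,0]],"roll":[0,0,0,0,0,0,0,0,0,0]}' 20
python3 - <<'E'
from plant import *
from h import *
import cv2
rel(get_state(),-.145,0,.157)
i=capture("scene")["image"][:,:,::-1]; cv2.imwrite("pics/scene9.png",i);cv2.imwrite("pics/scene9z.png",cv2.resize(i[160:360,280:480],None,fx=3,fy=3))
i=capture("top")["image"][:,:,::-1]; cv2.imwrite("pics/top9.png",i); cv2.imwrite("pics/top9z.png",cv2.resize(i[190:320,210:410],None,fx=4,fy=4,interpolation=cv2.INTER_CUBIC))
E
```

```text
time_s: 15.05
tcp_pos: [0.4569, 0.0681, 0.2305]
eef_rot: [-146.7, 89.6, 21.4]
contact_force: [0.4, -0.6, -0.7]
gripper_width: 0.0308
time_s: 16.05
tcp_pos: [0.473, 0.2987, 0.226]
eef_rot: [58.2, 89.9, -133.7]
contact_force: [0.0, -0.1, 0.8]
gripper_width: 0.0305
axes [[-0.001, -0.206, -0.978], [-0.001, -0.978, 0.206], [-1.0, 0.002, 0.001]] target [0.4557 0.0651 0.157 ] tool delta [ 0.0693  0.232  -0.0313] roll to align jaw -3.1401 or -/+pi; tray pos [-0.1766  0.232 ] z 0.226
```

View pics/scene9.png

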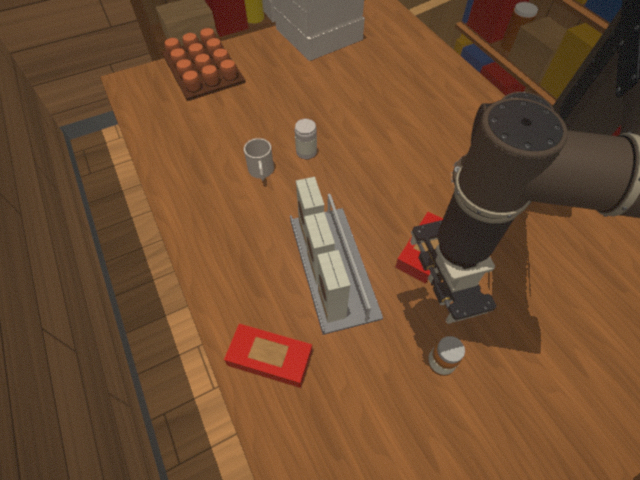

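View pics/top9z.png

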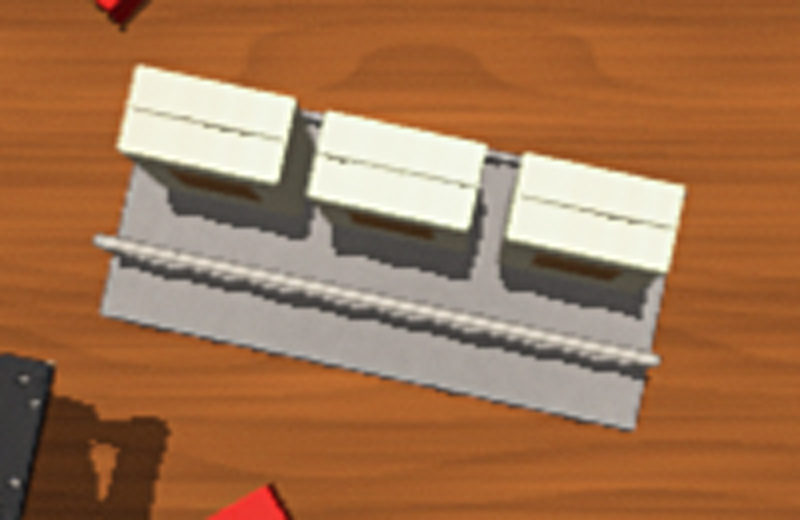

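View pics/scene9z.png

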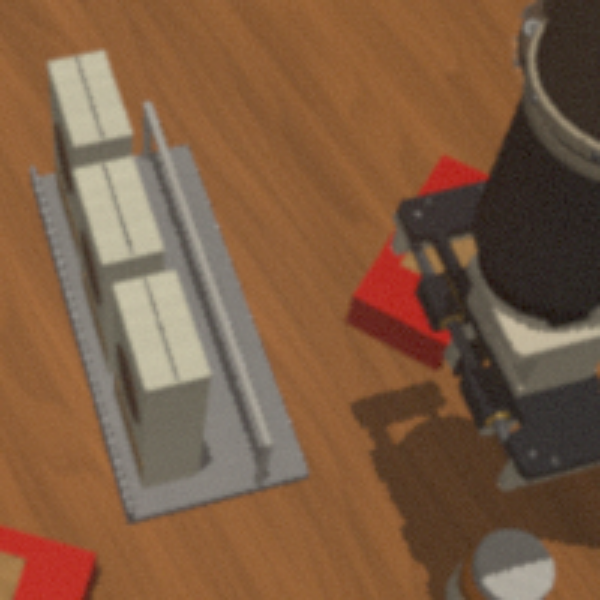

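```bash
python3 -m creep '{"jaw":[0.3,0.3,0.3,0.3,0.3,0.3,0.3,0.3,0.3,0.3],"translation":[[0,0,0],[0,0,0],[0,0,0],[0,0,0],[0,0,0],[0,0,0],[0,0,0],[0,0,0],[0,0,0],[0,0,0]],"roll":[0,0,0,0,0,0,0,0,0,0]}' 20
python3 -m creep '{"jaw":[0.3,0.3,0.3,0.3,0.3,0.3,0.3,0.3,0.3,0.3],"translation":[[0,0,0],[0,0,0],[0,0,0],[0,0,0],[0,0,0],[0,0,0],[0,0,0],[0,0,0],[0,0,0],[0,0,0]],"roll":[0,0,0,0,0,0,0,0,0,0]}' 20 >/dev/null
python3 - <<'E'
from plant import *
from h import *
import cv2
c=capture("top");t0=cv2.imread("pics/top9.png");i=c["image"][:,:,::-1]
cv2.imwrite("pics/top10z.png",cv2.resize(i[190:320,210:410],None,fx=4,fy=4,interpolation=cv2.INTER_CUBIC))
def tops(i):
    hsv=cv2.cvtColor(np.ascontiguousarray(i),cv2.COLOR_BGR2HSV)
    m=((hsv[...,2]>195)&(hsv[...,1]<60)).astype(np.uint8)
    m[:190]=0;m[330:]=0;m[:,:225]=0;m[:,400:]=0
    m=cv2.morphologyEx(m,cv2.MORPH_CLOSE,np.ones((3,3)));m=cv2.morphologyEx(m,cv2.MORPH_OPEN,np.ones((3,3)))
    for k in cv2.findContours(m,0,2)[0]:
        if cv2.contourArea(k)<300: continue
        b=cv2.boxPoints(cv2.minAreaRect(k)); w=np.array([ray(c,p,.192)[:2] for p in b]); tr=(w-O)@RT
        e=w[1]-w[0];e2=w[2]-w[1];L=e if np.hypot(*e)>np.hypot(*e2) else e2
        print('centre tray mm',(tr.mean(0)*1e3).round(1),'size',round(np.hypot(*e)*1e3,1),round(np.hypot(*e2)*1e3,1),'edge yaw rel tray y',round((np.degrees(np.arctan2(L[1],L[0]))-78+90)%180-90,2))
tops(cv2.imread("pics/top9.png"));print();tops(i)
i=capture("scene")["image"][:,:,::-1]; cv2.imwrite("pics/scene10z.png",cv2.resize(i[160:360,280:480],None,fx=3,fy=3))
E
```

```text
time_s: 17.15
tcp_pos: [0.4735, 0.2985, 0.227]
eef_rot: [41.8, 90.0, -150.2]
contact_force: [0.0, 0.2, 0.1]
gripper_width: 0.0306
centre tray mm [   0.9 -108.4] size 47.7 90.7 edge yaw rel tray y -0.41
centre tray mm [1.3 3. ] size 47.9 91.9 edge yaw rel tray y -0.41
centre tray mm [  4.9 110.3] size 47.8 90.0 edge yaw rel tray y -0.42

centre tray mm [   0.9 -108.4] size 47.7 90.7 edge yaw rel tray y -0.41
centre tray mm [4.4 3. ] size 47.9 92.1 edge yaw rel tray y -0.42
centre tray mm [  4.9 110.3] size 47.8 90.0 edge yaw rel tray y -0.42
```

View pics/scene10z.png

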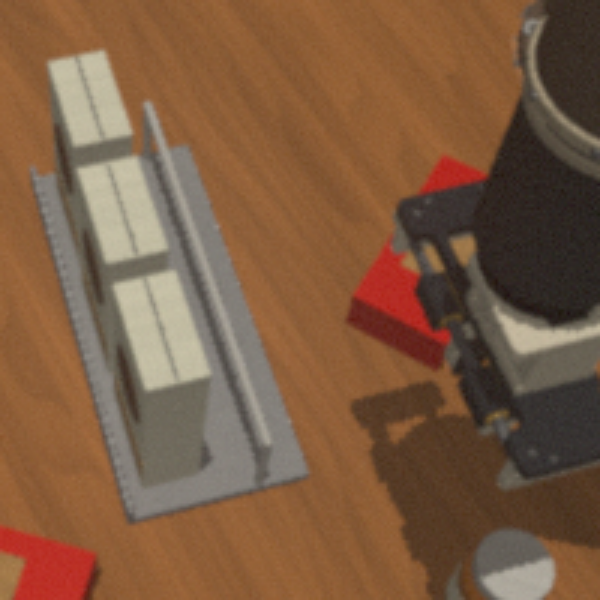

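View pics/top10z.png

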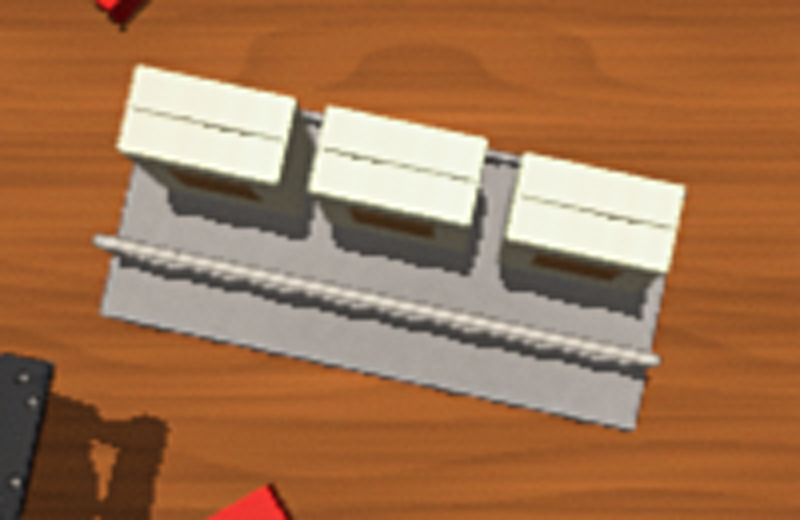

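```bash
python3 -m creep '{"jaw":[0.3,0.3,0.3,0.3,0.3,0.3,0.3,0.3,0.3,0.3],"translation":[[0,0,0],[0,0,0],[0,0,0],[0,0,0],[0,0,0],[0,0,0],[0,0,0],[0,0,0],[0,0,0],[0,0,0]],"roll":[0,0,0,0,0,0,0,0,0,0]}' 20
python3 - <<'E'
from plant import *
import cv2,numpy as np
a=cv2.imread("pics/top10z.png");i=capture("top")["image"][:,:,::-1]
b=cv2.resize(i[190:320,210:410],None,fx=4,fy=4,interpolation=cv2.INTER_CUBIC)
print('px changed since last',int((cv2.absdiff(a,b).max(2)>40).sum()))
f=cv2.imread("pics/top0.png")
for n,(x0,x1,y0,y1) in dict(jar=(140,200,270,320),mug=(430,510,205,325),standing=(333,385,225,262)).items():
    print(n,int((cv2.absdiff(f,np.ascontiguousarray(i))[y0:y1,x0:x1].max(2)>40).sum()))
cv2.imwrite("pics/top11.png",i)
E
```

```text
time_s: 19.25
tcp_pos: [0.4735, 0.2985, 0.2271]
eef_rot: [19.3, 90.0, -172.7]
contact_force: [-0.5, 0.3, 0.2]
gripper_width: 0.0307
px changed since last 7
jar 2604
mug 0
standing 0
```

View pics/top11.png

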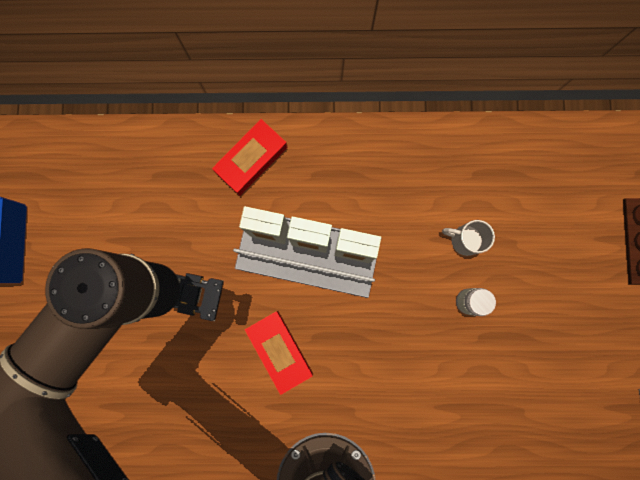

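The scene has stopped moving. The arm covers the object at the left in the top view, but the scene view shows it where it was at the start, at about (449,355). I'm handing in.

```bash
python3 -c "
from plant import *
print(close_job())"
```

```text
the job is handed in; nothing more can be done
None
```

Both slumped cartons, the left and the middle one, now stand upright in their places, facing forward like the third. I pushed each from behind at its top back edge with both fingers set about 31 mm apart, backed off, and handed in at about 19 s.

**Final positions:** in the top view the carton tops are 1 to 5 mm forward of their places and within 3 mm along the row, all about 0.4° off the tray's line. The two I raised are the ones at 4 to 5 mm. The calibration is good to about 2 mm.

**Settling:** both rocked a little as they came upright. The middle one's top still shifted 3 mm between two checks. In the last check, 1 s later, almost nothing had changed (7 pixels in the enlarged view).

**Bystanders:** the standing carton, the mug and the object beside it show no pixel change from the first picture. The object on the left was hidden by the arm in the last top view, so my pixel comparison there was no use. By eye, the scene camera shows it where it was, and the fingers passed about 120 mm above it.

**Disagreement:** hand-picked points in the scene view differed from the top view by about 5 to 12 mm. I used the top view, and the wrist view confirmed the fingers lined up to about 2 mm. Readings of the outside force between moves stayed below 2 N.

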